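# Wedge the rocking drawer chest

## Task

The little drawer chest on the bench rocks because one of its feet, the one the wedge points at, has lost its rubber pad. With the fingertips, push the wedge along the bench, thin end first, under that foot until the chest stops rocking, without picking the wedge up, jacking the chest up on it or shoving the chest along. Then press down firmly on the chest's top above that foot to prove that it no longer gives, and take the hand away, leaving the wedge snug under the foot and the other things where they are.

Things in the scene. Friction and masses are not known exactly. Their poses are not given: they have to be found in the camera images.
- chest: Small pine drawer chest, loose, about 2 kg. Case 200 x 280 mm (own x, y), 28 to 103 mm up; top board 208 x 288 mm, 103 to 115 mm up; four 32 mm square feet flush with the case's corners. Origin: centre of the footprint at bench level, z up, +x the side with drawers and brass pulls. Level at rest on three feet with 16 mm black rubber pads; the bare wooden foot at the +x +y corner is short.
- short_foot (a point): Centre of the flat 32 x 32 mm sole of the short foot, at (84, 124) mm in the chest's x, y. Its height above the bench, 6 to 10 mm and different each time, is the gap to fill. Wedged too far, the chest is lifted and leans.
- chest_corner (a point): Point on the chest's flat top, 115 mm above the bench, at (80, 120) mm in the chest's x, y, 24 mm in from two edges, above the short foot: where to press. Unwedged, a press of 2 to 4 N or more here rocks the chest down on to the short foot (it leans 0.04 to 0.07 rad); it rocks back when let go.
- wedge: Loose dark hardwood wedge lying flat, 150 x 40 mm, 70 g, 18 mm thick at the butt, evenly down to 3 mm at the thin end (1 in 10). Origin: centre of its underside; +x along it to the thin end (+75 mm), square butt face at -75 mm, z up. Starts on the chest's +y side, thin end 25 to 60 mm short of the short foot and pointing at it, up to 8 mm to one side and 0.1 rad askew.
- wedge_face (a point): Middle of the wedge's sloping face, 10.5 mm above its underside; x down the slope to the thin end, z square to the slope. With the foot's outer edge bearing on it, the sole's centre is 1.6 mm above the face. The wedge slides with under 1 N; once the foot bears on it the push rises by several N in about 5 mm; at about 10 N the chest itself starts to shift or lift.
- cat_center (a point): Carved pale wooden cat, 60 mm across its round base and 104 mm tall, standing loose on the chest's top towards the corner opposite the short foot; the point is 45 mm above its foot. Leave it standing.
- torch_center (a point): Yellow torch standing on its lens before the drawers, 58 mm across, 128 mm tall; the point is half-way up. Leave alone.
- tape_center (a point): Roll of cream masking tape lying flat, 96 mm across, 24 mm high, beside the chest, behind the wedge's path (towards the chest's -x); the point is its centre. Leave alone.
- knife_center (a point): Carving knife lying flat, 16 mm high: wooden handle from -82 to +23 mm and blade to +80 mm along its x from this point, on the chest's +x side of the wedge's path. Leave alone.
There are look-alikes about, which are no part of the job. Of the things like the wedge, leave any that is grey; of the rest the larger one is meant.

How it is judged:
By the outcome, as a careful person would: the job done as asked, in the order asked, and still so for the second after the job is handed in, with the robot touching nothing.
It also fails if it takes over 58 s, if anything falls off the work surface, if the arm or the gripper's body presses on something with over 40 N, if the wrist force passes 120 N, or if a joint passes its speed limit or range.

## Robot

A 6-joint arm with a two-finger parallel gripper is mounted at the origin on the work surface. World frame = base frame: x ahead of the robot, y to its left, z up, the work surface at z = 0. Lengths are in m, angles in rad, forces in N, time in s.
With the tool pointing down it reaches from about 0.35 to 0.775 m from the base axis. Payload 5.5 kg.
Tool frame: the origin (TCP) lies at the very end of the fingers, on their centre line; the grasp point (between the pads) lies 19 mm behind it (env.grip_depth is the distance from the TCP to the grasp point, in m); z points along the fingers, y is the direction in which the jaws open and shut (so a half turn about z gives the same grasp; the last joint's range is limited). The gripper opens to 85 mm and grips with 20 to 120 N. Pads are 22 mm wide; open, the fingers measure 114 mm over their backs; the gripper's body (76 mm by 85 mm) begins 54 mm behind the grasp point. The pads swing forward as they close: fully open they stand 13 mm farther back than shut.
Start: joints at [-1.385, 0.313, 0.046, 1.304, 0, 1.431], TCP at [0.184, -0.545, 0.231] pointing down, gripper open.
Joint ranges: [-2.76, 2.76], [-0.86, 1.69], [-1.03, 1.26], [-2.2, 2.34], [-1.47, 1.5], [-3.14, 3.14]. Speed limits (rad/s): [2.57, 2.57, 3.14, 3.14, 3.14, 3.14].

## Interface

Orientations are given as a unit quaternion [w, x, y, z].
In Python, from workcell import env gives the robot as it stands.
- The arm moves only by the tool step_arm, never from a script. Its argument "series" is a list of rows, each a list of 3 entries, a list of its own where there are three numbers: the shift along the world's x, y, z in cm, then the turn about the world's z in rad, then the closure in counts, from 0 (fully open) to 255 (shut). A call has 1 to 5 rows; each row is the pose to reach, as a shift and turn from the pose measured when the call began; what a row does not reach only later rows make up. A row lasts 1/8 s, in which the tool goes at most 62.5 mm and 10.7 degrees, less where a joint would pass 70% of its speed; a pose out of reach is approached as far as the arm can. A call with a gripper value outside its range is refused whole. The fingers move at their own pace and stop on an object; "newtons" is the grip in N (left out, the last holds). Time passes only in rows, so rows that repeat a pose let the fingers close. It gives the time, the measured TCP pose, the force and the opening at its end, in the units of the state.
- env.get_state(): the state, without advancing time (a new reading comes with each control period).
- env.read_camera(name): name is "scene" or "top"; returns a dict with "frame" (480x640x3 uint8, red, green, blue), "vertical_fov" (degrees; the focal length in pixels is half the picture's height over the tangent of half this angle, whatever the lens; pixels are square), "cx", "cy" (the principal point, pixels), "dist_coeffs" ([k1, k2, p1, p2, k3] as OpenCV has them; the pictures are not rectified), "camera_from_world" (4x4, takes a point from world to camera coordinates). Camera axes: x right, y down, z forward; pixel columns grow to the right and rows downward; lengths in m; the calibration is good to about 2 mm. A picture is of the moment at which its call begins. There is no depth.
- env.hand_in(): hands the job in, once; it reports no verdict.
The state is a dict: "clock": time; "joint_pos": joint angles; "qvel": joint speeds; "tau": joint torques, N m; "tcp_pos": TCP position; "orientation": TCP orientation; "wrist_force": force on the tool from outside, world axes, zero at the start; "ft_torque": the same for the moment, N m; "finger_gap": finger opening in m.
Only numpy, scipy, OpenCV 4.12 (cv2) and the standard library are available. Lean on these libraries where they do the work, as an engineer would, in place of code of your own. Each camera call takes 0.05 s, during which the arm holds its last target.

## Working session

There is one attempt and no reset: what is moved stays moved. The work goes in short steps, Python scripts to look and compute and a tool call to move; the robot and the scene stay as the last step left them, time stands still between calls to the robot, and variables do not carry over. Pictures are saved under pics/ and viewed, and the job is handed in when it is done.

Besides the shell and the picture viewer there is one more tool, called after "Call:" as name([rows], argument=value, ...), one row to a line, values as JSON. step_arm: Moves the arm, as the interface text tells. Its arguments: {"type":"object","properties":{"series":{"type":"array"},"newtons":{"type":"number"}},"required":["series"]}

```bash
mkdir -p pics; ls; cat > h.py <<'E'
import numpy as np, cv2
from workcell import env
def cam(n):
    c=env.read_camera(n); f=240/np.tan(np.radians(c['vertical_fov'])/2)
    K=np.array([[f,0,c['cx']],[0,f,c['cy']],[0,0,1]]);return c['frame'],K,np.array(c['dist_coeffs'],float),np.array(c['camera_from_world'])
def plane(px,z,K,D,T):
    px=np.array(px,float).reshape(-1,1,2);u=cv2.undistortPoints(px,K,D).reshape(-1,2)
    d=np.c_[u,np.ones(len(u))]@T[:3,:3]; o=-T[:3,:3].T@T[:3,3]
    z=np.broadcast_to(z,len(d)); return o+d*((z-o[2])/d[:,2])[:,None]
def proj(P,K,D,T):
    return cv2.projectPoints(np.array(P,float).reshape(-1,3),cv2.Rodrigues(T[:3,:3])[0],T[:3,3],K,D)[0].reshape(-1,2)
def save(n,im): cv2.imwrite('pics/'+n,im[:,:,::-1])
E
python3 - <<'E'
from h import *
for n in('scene','top'):
    c=cam(n);save(n+'0.png',c[0]);print(n,c[1],c[2],-c[3][:3,:3].T@c[3][:3,3])
print(env.get_state())
E
```

```text
pics
scene [[488.00884575   0.         323.29692482]
 [  0.         488.00884575 241.61665534]
 [  0.           0.           1.        ]] [-0.12592922  0.          0.          0.          0.        ] [1.12232681 0.47932018 0.66359092]
top [[608.18714155   0.         310.37218774]
 [  0.         608.18714155 234.27473413]
 [  0.           0.           1.        ]] [-0.08220685  0.          0.          0.          0.        ] [0.53445809 0.02448488 1.07015019]
{'clock': 0.1, 'joint_pos': array([-1.38459845e+00,  3.13925598e-01,  4.50971228e-02,  1.30359307e+00,
       -2.01382654e-05,  1.43118240e+00]), 'qvel': array([ 0.00087279, -0.00114114,  0.00127816, -0.00067913, -0.00086787,
       -0.00057691]), 'tau': array([ 2.14284424e-03, -4.81722021e+01,  2.99246943e+01,  1.26263688e-02,
       -2.75015673e-04, -8.75329889e-07]), 'tcp_pos': array([ 0.1839381 , -0.54431033,  0.23049972]), 'orientation': array([-8.12153254e-04,  9.86759826e-01,  1.62186270e-01, -2.89919330e-05]), 'wrist_force': array([-0.18417614,  0.52636437,  0.64727544]), 'ft_torque': array([0.02039486, 0.01230247, 0.00077747]), 'finger_gap': 0.08548363092632562}
```

View pics/scene0.png

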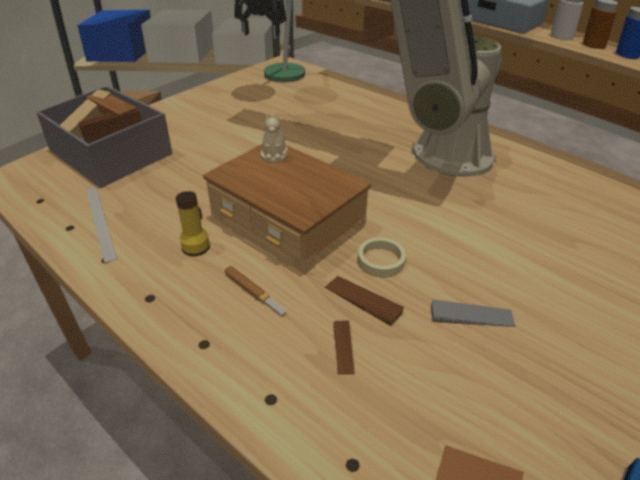

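View pics/top0.png

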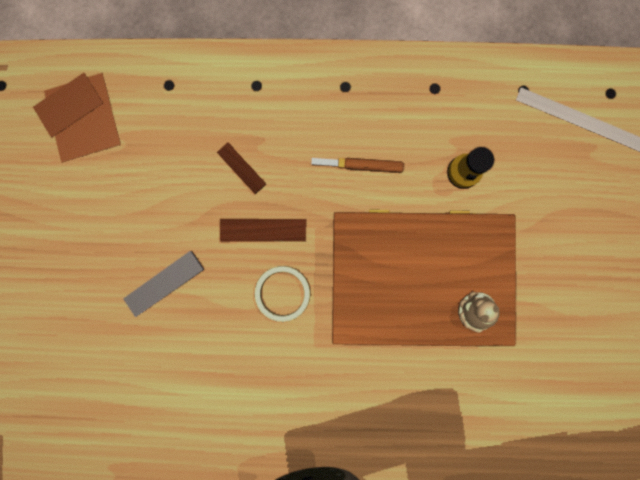

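The top view shows the dark wedge centred at (263,230), its thin end to the right at (306,230). The chest top spans (333,213) to (515,346), with tape at (282,294), knife at (357,165), torch at (470,168) and cat at (479,312). The grey wedge at (165,283) and the smaller one at (242,168) are decoys.

```bash
cat >> h.py <<'E'
def wedge(c,roi=(150,205,328,258)):
    im,K,D,T=c;x0,y0,x1,y1=roi
    s=im[y0:y1,x0:x1].astype(int)
    m=((s[:,:,0]<105)&(s[:,:,0]-s[:,:,2]>15)).astype(np.uint8)
    n,l,st,_=cv2.connectedComponentsWithStats(m);i=1+np.argmax(st[1:,4])
    cs=max(cv2.findContours((l==i).astype(np.uint8),0,1)[0],key=cv2.contourArea)
    r=cv2.minAreaRect(cs);b=cv2.boxPoints(r)+[x0,y0];return b,st[i]
E
python3 - <<'E'
from h import *
c=cam('top');im,K,D,T=c
b,st=wedge(c);print(b,st)
b=b[np.argsort(b[:,0])]; p=plane(b,[.018,.018,.003,.003],K,D,T);print('wedge butt2,thin2\n',p.round(4))
bu,th=p[:2].mean(0),p[2:].mean(0);print(bu,th,np.linalg.norm((bu-th)[:2]),np.arctan2(*(th-bu)[1::-1]), np.linalg.norm(p[0]-p[1]),np.linalg.norm(p[2]-p[3]))
# chest top
hsv=cv2.cvtColor(im,cv2.COLOR_RGB2HSV)
print(hsv[250,400],hsv[250,325],hsv[180,400],hsv[355,400],hsv[230,260])
s=im[195:365,320:535].astype(int); g=cv2.cvtColor(im,cv2.COLOR_RGB2GRAY)
m=((hsv[:,:,0]<13)&(hsv[:,:,1]>120)).astype(np.uint8);mm=np.zeros_like(m);mm[195:365,320:535]=m[195:365,320:535]
mm=cv2.morphologyEx(mm,cv2.MORPH_CLOSE,np.ones((7,7)))
cs=max(cv2.findContours(mm,0,1)[0],key=cv2.contourArea)
b=cv2.boxPoints(cv2.minAreaRect(cs));q=plane(b,.115,K,D,T);print(b,q.round(4),[np.linalg.norm(q[i]-q[i-1]).round(4) for i in range(4)])
v=im.copy();cv2.polylines(v,[b.astype(int)],1,(0,255,0));cv2.drawContours(v,[cs],-1,(0,0,255),1)
save('seg.png',cv2.resize(v[190:370,200:540],None,fx=2.3,fy=2.3))
save('wz.png',cv2.resize(im[200:260,200:345],None,fx=5,fy=5,interpolation=cv2.INTER_CUBIC))
c=cam('scene');save('sz.png',cv2.resize(c[0][150:340,190:420],None,fx=3.4,fy=3,interpolation=cv2.INTER_CUBIC))
E
```

```text
[[220.99999237 239.99999619]
 [220.99999237 219.        ]
 [303.99996948 219.        ]
 [303.99996948 239.99999619]] [  71   14   84   22 1763]
wedge butt2,thin2
 [[0.5798 0.2109 0.018 ]
 [0.6165 0.212  0.018 ]
 [0.6207 0.0676 0.003 ]
 [0.5836 0.0667 0.003 ]]
[0.5981038 0.2114386 0.018    ] [0.60214365 0.06715632 0.003     ] 0.14433882628498634 -1.54280398312994 0.036711825808362894 0.03702467152722881
[ 12 175 156] [ 15 136 189] [ 19 127 189] [ 20 121 190] [ 10 185  87]
[[333. 213.]
 [515. 213.]
 [515. 345.]
 [333. 345.]] [[ 0.622   0.0176  0.115 ]
 [ 0.6283 -0.2695  0.115 ]
 [ 0.4214 -0.2713  0.115 ]
 [ 0.4155  0.0131  0.115 ]] [np.float64(0.2066), np.float64(0.2872), np.float64(0.2069), np.float64(0.2845)]
```

View pics/seg.png

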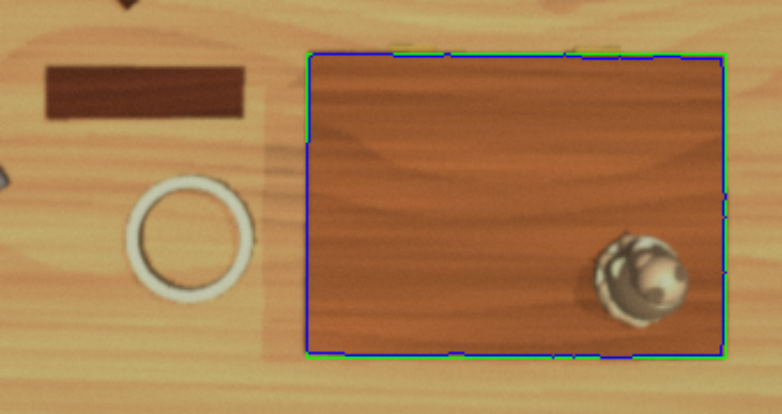

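View pics/sz.png

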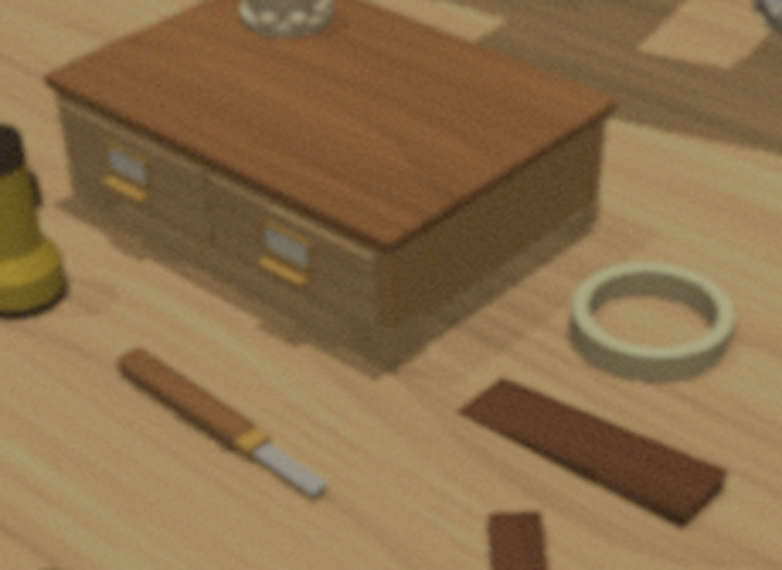

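Call:
step_arm([
  [[0,0,4],0.18,255],
  [[0,0,8],0.36,255],
  [[5,5,9],0.5,255],
  [[8,10,9],0.6,255],
  [[11,15,9],0.7,255],
], newtons=40)

```text
clock: 0.82
tcp_pos: [0.2947, -0.3933, 0.3206]
orientation: [-0.0, 0.871, 0.492, -0.0]
wrist_force: [1.2, 0.4, 0.5]
finger_gap: 0.0
```

```bash
cat > m.py <<'E'
from h import *
c=cam('top');im,K,D,T=c
# wedge subpixel: threshold per-edge half-levels on red channel, line fits
def edges(im,roi,z):
    r=cv2.GaussianBlur(im[:,:,0].astype(np.float32),(3,3),0)
    x0,x1,y0,y1=roi  # inner wedge box px
    def cross(prof):
        lo,hi=prof[:3].mean(),prof[-3:].mean();h=(lo+hi)/2
        i=np.where((prof[:-1]<h)&(prof[1:]>=h))[0][0];return i+(h-prof[i])/(prof[i+1]-prof[i])
    top=[(x,(y0+5)-cross(r[y0+5:y0-8:-1,x])) for x in range(x0+6,x1-6)]
    bot=[(x,(y1-5)+cross(r[y1-5:y1+8,x])) for x in range(x0+6,x1-6)]
    lf=[((x0+6)-cross(r[y,x0+6:x0-8:-1]),y) for y in range(y0+4,y1-3)]
    rt=[((x1-6)+cross(r[y,x1-6:x1+8]),y) for y in range(y0+4,y1-3)]
    return map(np.array,(top,bot,lf,rt))
t,b,l,r=edges(im,(221,304,219,240),0)
xl,xr=np.median(l[:,0]),np.median(r[:,0]);print('px',xl,xr)
def z(x): return .018-.015*(x-xl)/(xr-xl)
tp=plane(t,z(t[:,0]),K,D,T);bp=plane(b,z(b[:,0]),K,D,T)
m=(tp+bp)/2;f=np.polyfit(m[:,1],m[:,0],1);print('centre line x=a*y+b',f,'width',(tp-bp)[:,0].mean())
print('butt y',np.median(plane(l,.018,K,D,T)[:,1]),'thin',np.median(plane(r,.003,K,D,T)[:,1]))
for n,px,zz in(('tape',(282,294),.024),('grey',(204,265),.01),('grey',(194,251),.01),('grey',(132,315),.01),('cat',(479,312),.16),('torch',(470,168),.064),('small',(265,185),.01),('knifeblade',(312,162),.01),('knifeend',(403,168),.01)):print(n,plane([px],zz,K,D,T).round(3))
E
python3 m.py
```

```text
px 219.42482164502144 305.5153593122959
centre line x=a*y+b [-0.02761641  0.60359586] width 0.04003896643706936
butt y 0.21413009766515662 thin 0.0643476726093093
tape [[0.489 0.101 0.024]]
grey [[0.536 0.241 0.01 ]]
grey [[0.56 0.26 0.01]]
grey [[0.444 0.367 0.01 ]]
cat [[ 0.475 -0.203  0.16 ]]
torch [[ 0.707 -0.21   0.064]]
small [[0.679 0.137 0.01 ]]
knifeblade [[0.721 0.056 0.01 ]]
knifeend [[ 0.714 -0.104  0.01 ]]
```

Call:
step_arm([
  [[2.5,5.5,0],0.15,255],
  [[5,11,0],0.3,255],
  [[7.5,16.5,0],0.45,255],
  [[10,22,0],0.57,255],
  [[12.5,27,0],0.57,255],
])

```text
clock: 1.5
tcp_pos: [0.4226, -0.1148, 0.3216]
orientation: [-0.002, 0.694, 0.72, 0.001]
wrist_force: [0.7, 0.7, 0.2]
finger_gap: -0.0001
```

Call:
step_arm([
  [[2.5,5.5,0],0,255],
  [[5,11,0],0,255],
  [[7.5,16.5,0],0,255],
  [[10,22,0],0,255],
  [[12.5,27.5,0],0,255],
])

```text
clock: 2.12
tcp_pos: [0.5483, 0.1621, 0.3215]
orientation: [-0.002, 0.694, 0.72, 0.001]
wrist_force: [1.8, -1.7, 0.4]
finger_gap: 0.0
```

Call:
step_arm([
  [[2.5,5,0],-0.009,255],
  [[4.9,8.8,-4],-0.009,255],
  [[4.9,8.8,-10],-0.009,255],
  [[4.9,8.8,-16],-0.009,255],
  [[4.9,8.8,-20],-0.009,255],
])

```text
clock: 2.75
tcp_pos: [0.5956, 0.2497, 0.1177]
orientation: [-0.003, 0.697, 0.717, -0.001]
wrist_force: [-0.0, -0.1, 0.1]
finger_gap: 0.0002
```

Call:
step_arm([
  [[0,0,0],0,255],
  [[0,0,0],0,255],
])

```text
clock: 3.0
tcp_pos: [0.5963, 0.2497, 0.1188]
orientation: [-0.003, 0.697, 0.717, -0.0]
wrist_force: [-0.2, 0.1, -0.2]
finger_gap: -0.0002
```

```bash
python3 - <<'E'
from h import *
for n in('scene','top'):
    c=cam(n);im=c[0];s=env.get_state()
    p=proj([s['tcp_pos']],*c[1:])[0];print(n,p,s['tcp_pos'])
    save(n+'1.png',im)
E
```

```text
scene [423.06998541 281.28845318] [0.59708541 0.24990838 0.11992157]
top [185.51970778 225.2653121 ] [0.59739985 0.25002548 0.12037712]
```

View pics/scene1.png

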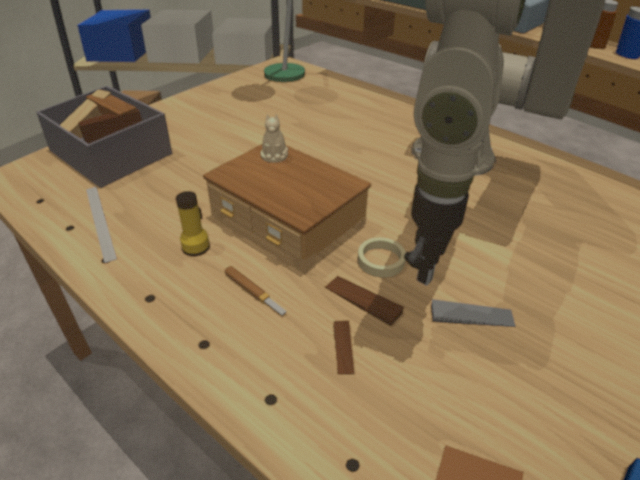

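The fingertips show at (424,282), which matches the projected TCP at (423,281), and they are clear of the grey wedge. I'll descend behind the butt.

Call:
step_arm([
  [[0,0,-5],0,255],
  [[0,0,-8.5],0,255],
  [[0,0,-10.5],0,255],
  [[0,0,-11.2],0,255],
  [[0,0,-11.2],0,255],
])

```text
clock: 3.72
tcp_pos: [0.5984, 0.2503, 0.0097]
orientation: [-0.001, 0.697, 0.717, 0.002]
wrist_force: [-0.4, -0.6, 0.5]
finger_gap: 0.0001
```

Call:
step_arm([
  [[0,0,0],0,255],
  [[0,0,0],0,255],
])

```text
clock: 3.98
tcp_pos: [0.5996, 0.2506, 0.0112]
orientation: [-0.001, 0.697, 0.717, 0.003]
wrist_force: [-0.5, -0.5, 0.0]
finger_gap: -0.0001
```

Call:
step_arm([
  [[-0.2,-0.8,-0.4],0,255],
  [[-0.2,-1.6,-0.4],0,255],
  [[-0.2,-2.2,-0.4],0,255],
  [[-0.2,-2.7,-0.4],0,255],
  [[-0.2,-3.2,-0.4],0,255],
])

```text
clock: 4.6
tcp_pos: [0.5976, 0.2182, 0.0072]
orientation: [-0.001, 0.697, 0.717, 0.003]
wrist_force: [0.7, -0.6, -1.6]
finger_gap: 0.0002
```

Call:
step_arm([
  [[0,-0.6,0],0,255],
  [[0,-1.2,0],0,255],
  [[0.05,-1.8,0],0,255],
  [[0.1,-2.4,0],0,255],
  [[0.1,-3.0,0],0,255],
])

```text
clock: 5.22
tcp_pos: [0.5987, 0.1878, 0.0072]
orientation: [-0.001, 0.697, 0.717, 0.003]
wrist_force: [-0.8, 0.2, 0.8]
finger_gap: 0.0003
```

```bash
cat > look.py <<'E'
from h import *
import sys
t=sys.argv[1]
for n in('scene','top'):
    im=cam(n)[0]
    save(f'{n}{t}.png', cv2.resize(im[150:340,190:450],None,fx=3,fy=3,interpolation=cv2.INTER_CUBIC) if n=='scene' else cv2.resize(im[150:350,160:420],None,fx=3,fy=3,interpolation=cv2.INTER_CUBIC))
F=[];
for i in range(1): s=env.get_state();print(s['clock'],s['tcp_pos'].round(4),s['wrist_force'].round(2))
E
python3 look.py 2
```

```text
5.325 [0.5987 0.1874 0.0072] [-0.28  0.42 -0.7 ]
```

View pics/scene2.png

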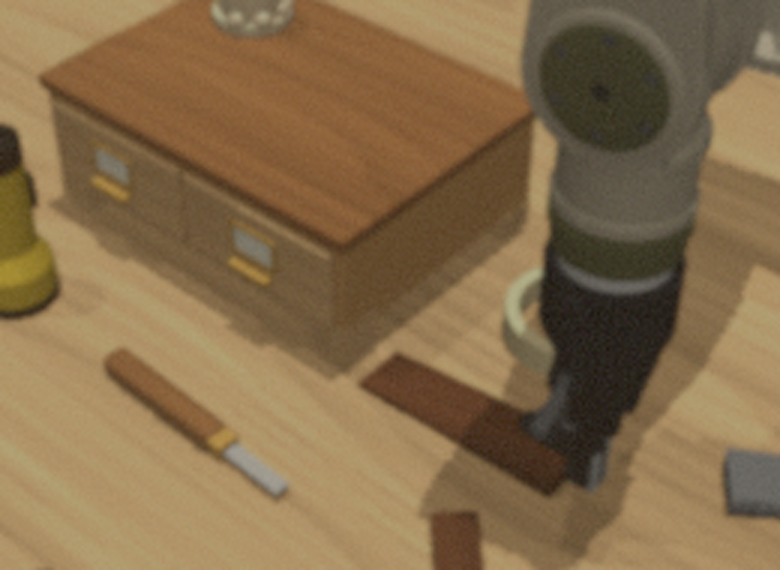

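View pics/top2.png

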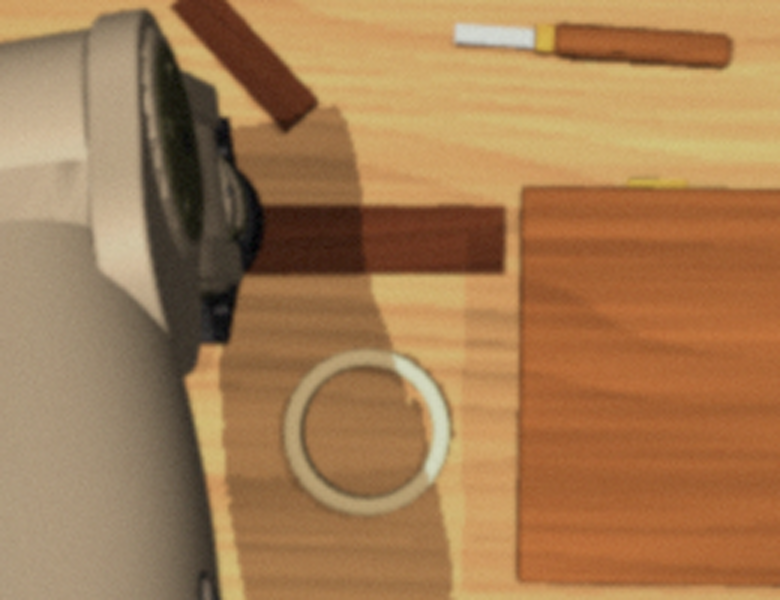

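Call:
step_arm([
  [[0,-0.6,0],0,255],
  [[0.05,-1.2,0],0,255],
  [[0.05,-1.8,0],0,255],
  [[0.1,-2.4,0],0,255],
  [[0.1,-3.0,0],0,255],
])

```text
clock: 5.95
tcp_pos: [0.5997, 0.157, 0.0072]
orientation: [-0.001, 0.698, 0.717, 0.003]
wrist_force: [0.0, 0.1, 0.2]
finger_gap: 0.0001
```

```bash
python3 look.py 3
```

```text
6.05 [0.5997 0.1567 0.0072] [ 0.28  0.7  -0.82]
```

View pics/scene3.png

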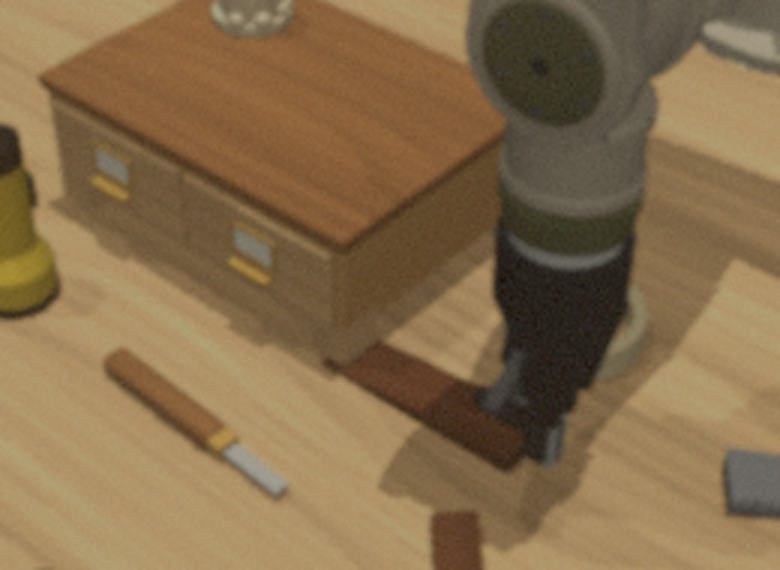

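The wedge's thin end is going squarely under the foot, at about (345,360) in the crop. I'll go on in small steps and read the force at each one.

Call:
step_arm([
  [[0,-0.3,0],0,255],
  [[0,-0.6,0],0,255],
  [[0.03,-0.9,0],0,255],
])

```text
clock: 6.42
tcp_pos: [0.6, 0.1476, 0.0072]
orientation: [-0.0, 0.698, 0.716, 0.003]
wrist_force: [-0.8, 1.8, 0.5]
finger_gap: -0.0001
```

Call:
step_arm([
  [[0,-0.1,0],0,255],
  [[0,-0.2,0],0,255],
  [[0.01,-0.3,0],0,255],
])

```text
clock: 6.8
tcp_pos: [0.6, 0.1446, 0.0072]
orientation: [-0.001, 0.698, 0.716, 0.003]
wrist_force: [0.0, -0.4, -0.1]
finger_gap: 0.0004
```

Call:
step_arm([
  [[0,-0.1,0],0,255],
  [[0,-0.2,0],0,255],
  [[0.01,-0.3,0],0,255],
])

```text
clock: 7.18
tcp_pos: [0.6001, 0.1415, 0.0072]
orientation: [-0.001, 0.698, 0.716, 0.003]
wrist_force: [-0.2, 0.4, 0.9]
finger_gap: -0.0
```

Call:
step_arm([
  [[0,-0.1,0],0,255],
  [[0,-0.2,0],0,255],
  [[0.01,-0.3,0],0,255],
])

```text
clock: 7.55
tcp_pos: [0.6002, 0.1385, 0.0072]
orientation: [-0.001, 0.698, 0.716, 0.003]
wrist_force: [0.2, 0.8, 0.2]
finger_gap: 0.0
```

Call:
step_arm([
  [[0,-0.1,0],0,255],
  [[0,-0.2,0],0,255],
  [[0.01,-0.25,0],0,255],
])

```text
clock: 7.92
tcp_pos: [0.6003, 0.1359, 0.0072]
orientation: [-0.001, 0.698, 0.716, 0.003]
wrist_force: [0.1, 0.9, -0.4]
finger_gap: 0.0001
```

Call:
step_arm([
  [[0,-0.1,0],0,255],
  [[0,-0.2,0],0,255],
  [[0.01,-0.25,0],0,255],
])

```text
clock: 8.3
tcp_pos: [0.6004, 0.1333, 0.0072]
orientation: [-0.001, 0.698, 0.716, 0.003]
wrist_force: [1.0, 0.5, -0.3]
finger_gap: 0.0
```

Call:
step_arm([
  [[0,-0.1,0],0,255],
  [[0,-0.2,0],0,255],
  [[0.01,-0.25,0],0,255],
])

```text
clock: 8.68
tcp_pos: [0.6004, 0.1316, 0.0072]
orientation: [-0.001, 0.698, 0.716, 0.004]
wrist_force: [-0.4, 5.4, -0.4]
finger_gap: 0.0001
```

Call:
step_arm([
  [[0,-0.1,0],0,255],
  [[0,-0.2,0],0,255],
  [[0.01,-0.25,0],0,255],
])

```text
clock: 9.05
tcp_pos: [0.6004, 0.1307, 0.0073]
orientation: [-0.002, 0.697, 0.717, 0.005]
wrist_force: [-0.6, 8.6, 0.5]
finger_gap: -0.0
```

```bash
python3 look.py 4; python3 - <<'E'
from h import *
c=cam('top');im,K,D,T=c
hsv=cv2.cvtColor(im,cv2.COLOR_RGB2HSV)
m=((hsv[:,:,0]<13)&(hsv[:,:,1]>120)).astype(np.uint8);mm=np.zeros_like(m);mm[195:365,331:535]=m[195:365,331:535]
print('x',[round(np.mean([np.where(mm[y])[0][k] for y in range(250,330,4)]),2) for k in(0,-1)],'y',[round(np.mean([np.where(mm[:,x])[0][k] for x in range(345,450,4)]),2) for k in(0,-1)])
print(env.get_state()['wrist_force'],env.get_state()['tcp_pos'])
E
```

```text
9.15 [0.6004 0.1307 0.0073] [-0.5   7.37 -0.1 ]
x [np.float64(333.5), np.float64(513.9)] y [np.float64(213.85), np.float64(343.41)]
[-0.99007581  7.35740488  0.42172918] [0.60041521 0.13071479 0.00727926]
```

View pics/scene4.png

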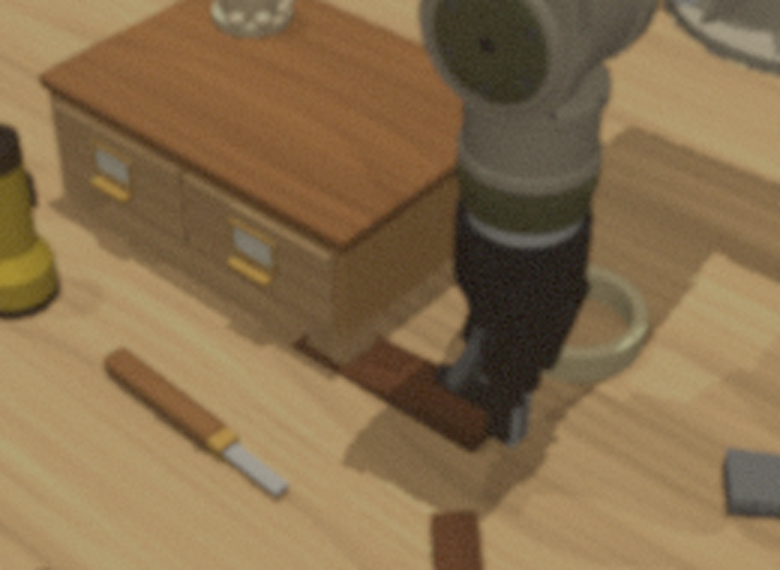

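View pics/top4.png

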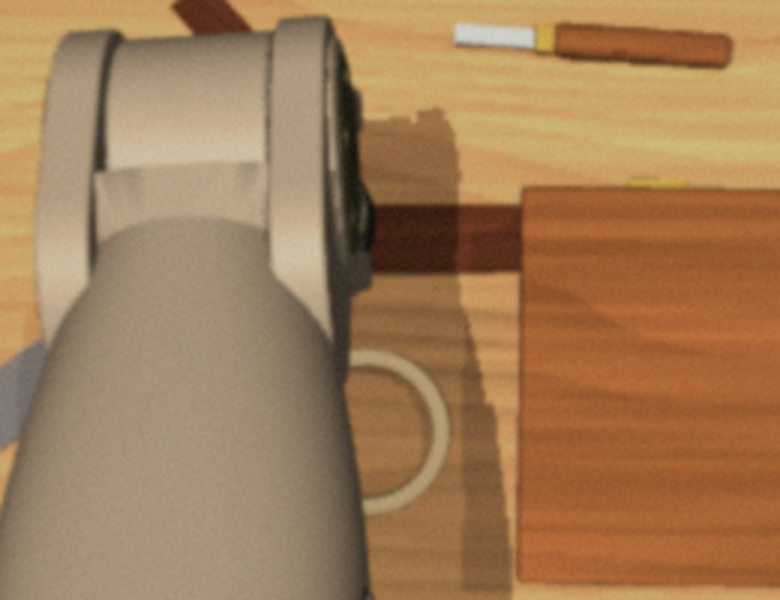

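The push force is about 7.5 to 8.6 N, and the chest edges sit at the same pixels as before. The wedge is snug, so I'll back off, rise and go over the corner.

Call:
step_arm([
  [[0,1,0],0,255],
  [[0,2.5,0],0,255],
  [[0,3,5],0,255],
  [[0,3,10],0,255],
  [[0,3,16],0,255],
])

```text
clock: 9.82
tcp_pos: [0.5996, 0.1611, 0.1679]
orientation: [-0.002, 0.697, 0.717, 0.004]
wrist_force: [1.3, 0.3, -0.3]
finger_gap: 0.0001
```

Call:
step_arm([
  [[0,0,0],0,255],
  [[0,0,0],0,255],
])

```text
clock: 10.07
tcp_pos: [0.5995, 0.1616, 0.1679]
orientation: [-0.002, 0.697, 0.717, 0.004]
wrist_force: [0.3, 0.2, -1.0]
finger_gap: 0.0001
```

Call:
step_arm([
  [[0,-4.5,0],0,255],
  [[0,-9,0],0,255],
  [[0,-13.5,0],0,255],
  [[0,-16.7,0],0,255],
  [[0,-16.7,-1],0,255],
])

```text
clock: 10.7
tcp_pos: [0.599, -0.0075, 0.1562]
orientation: [-0.003, 0.698, 0.716, 0.003]
wrist_force: [-0.5, 0.1, -0.7]
finger_gap: 0.0
```

Call:
step_arm([
  [[0,0,-1],0,255],
  [[0,0,-2],0,255],
  [[0,0,-3],0,255],
])

```text
clock: 11.08
tcp_pos: [0.5986, -0.0064, 0.1249]
orientation: [-0.003, 0.698, 0.716, 0.003]
wrist_force: [0.6, -0.6, 0.8]
finger_gap: 0.0001
```

```bash
python3 look.py 5
```

```text
11.175 [ 0.5979 -0.0066  0.1245] [-0.82  0.44 -0.81]
```

View pics/scene5.png

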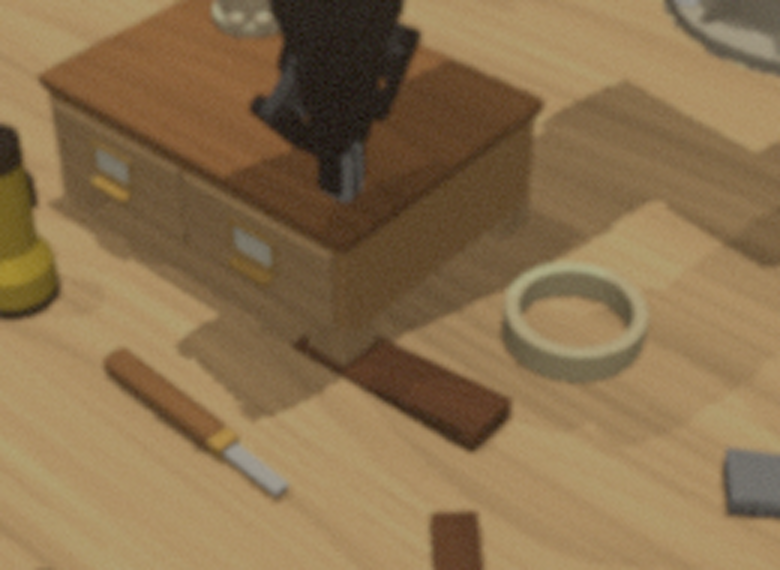

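The fingertips at (342,195) in the crop are above the corner, about 9 mm up. The wedge butt end at (475,445) hasn't moved. Next I'll press down.

Call:
step_arm([
  [[0.1,0.05,-0.3],0,255],
  [[0.1,0.05,-0.6],0,255],
  [[0.1,0.05,-0.8],0,255],
  [[0.1,0.05,-0.9],0,255],
])

```text
clock: 11.68
tcp_pos: [0.599, -0.0061, 0.1154]
orientation: [-0.004, 0.698, 0.716, 0.002]
wrist_force: [-0.9, -0.4, -0.3]
finger_gap: -0.0006
```

Call:
step_arm([
  [[0,0,-0.1],0,255],
  [[0,0,-0.2],0,255],
])

```text
clock: 11.92
tcp_pos: [0.5992, -0.0062, 0.115]
orientation: [-0.003, 0.698, 0.716, 0.003]
wrist_force: [-2.7, 1.5, 11.1]
finger_gap: -0.0001
```

Call:
step_arm([
  [[0,0,-0.2],0,255],
  [[0,0,-0.3],0,255],
  [[0,0,-0.3],0,255],
  [[0,0,-0.3],0,255],
])

```text
clock: 12.42
tcp_pos: [0.5993, -0.0061, 0.1149]
orientation: [-0.002, 0.698, 0.716, 0.003]
wrist_force: [-6.3, 0.4, 14.9]
finger_gap: 0.0002
```

```bash
python3 look.py 6
```

```text
12.525 [ 0.5993 -0.0061  0.1149] [-5.37  1.13 16.  ]
```

Call:
step_arm([
  [[0,0,-0.3],0,255],
  [[0,0,-0.3],0,255],
])

```text
clock: 12.78
tcp_pos: [0.5993, -0.0061, 0.1148]
orientation: [-0.002, 0.698, 0.716, 0.004]
wrist_force: [-6.9, 1.3, 16.7]
finger_gap: -0.0004
```

View pics/scene6.png

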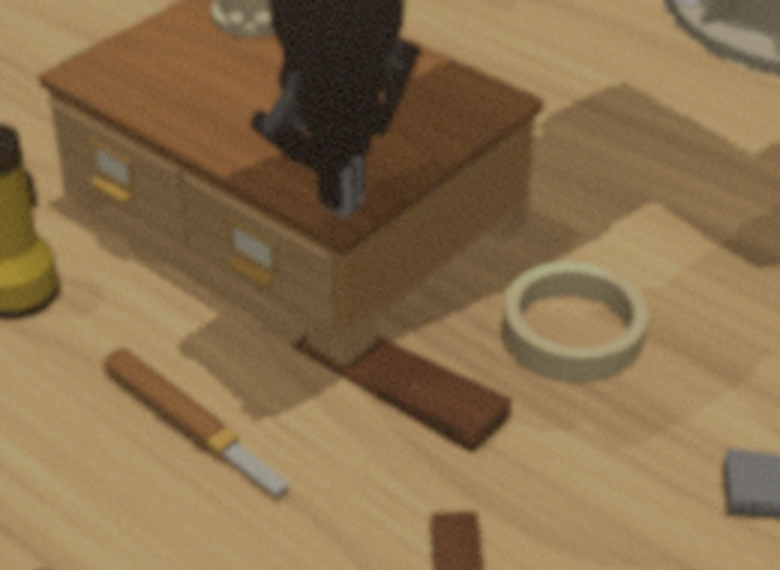

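At about 16 N the top stayed at 114.9 mm. I'll lift off and withdraw.

Call:
step_arm([
  [[0,0,0.3],0,255],
  [[0,0,2],0,255],
  [[0,0,6],0,255],
  [[0,0,11],0,255],
  [[0,0,16],0,255],
])

```text
clock: 13.4
tcp_pos: [0.5991, -0.0062, 0.2761]
orientation: [-0.002, 0.698, 0.716, 0.004]
wrist_force: [1.6, -0.6, -0.5]
finger_gap: -0.0
```

Call:
step_arm([
  [[0,5,3],0,255],
  [[0,10,3],0,255],
  [[-1,15,3],0,255],
  [[-2,20,3],0,255],
  [[-3,25,3],0,255],
])

```text
clock: 14.02
tcp_pos: [0.5688, 0.2453, 0.3061]
orientation: [-0.002, 0.698, 0.716, 0.004]
wrist_force: [0.8, 0.4, -0.2]
finger_gap: 0.0002
```

Call:
step_arm([
  [[-2,5,0],0,255],
  [[-4,10,0],0,255],
  [[-6,14,0],0,255],
  [[-6,14,0],0,255],
  [[-6,14,0],0,255],
])

```text
clock: 14.65
tcp_pos: [0.509, 0.3852, 0.3059]
orientation: [-0.001, 0.698, 0.716, 0.004]
wrist_force: [-0.3, 0.2, 0.6]
finger_gap: -0.0
```

```bash
python3 look.py 7; python3 - <<'E'
from h import *
c=cam('top');im,K,D,T=c
hsv=cv2.cvtColor(im,cv2.COLOR_RGB2HSV)
m=((hsv[:,:,0]<13)&(hsv[:,:,1]>120)).astype(np.uint8);mm=np.zeros_like(m);mm[195:365,331:535]=m[195:365,331:535]
mm=cv2.morphologyEx(mm,cv2.MORPH_CLOSE,np.ones((7,7)))
b=cv2.boxPoints(cv2.minAreaRect(max(cv2.findContours(mm,0,1)[0],key=cv2.contourArea)));print(b)
save('full7.png',im)
print(env.get_state()['qvel'].round(3))
E
```

```text
14.75 [0.5095 0.3843 0.306 ] [-1.1  -0.47 -0.68]
[[331. 213.]
 [515. 213.]
 [515. 345.]
 [331. 345.]]
[-0.003 -0.001  0.     0.001  0.     0.001]
```

View pics/scene7.png

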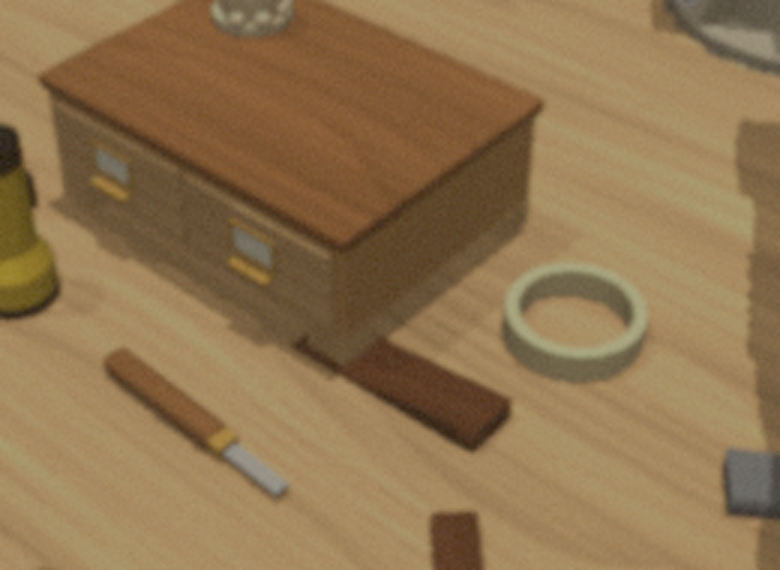

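View pics/full7.png

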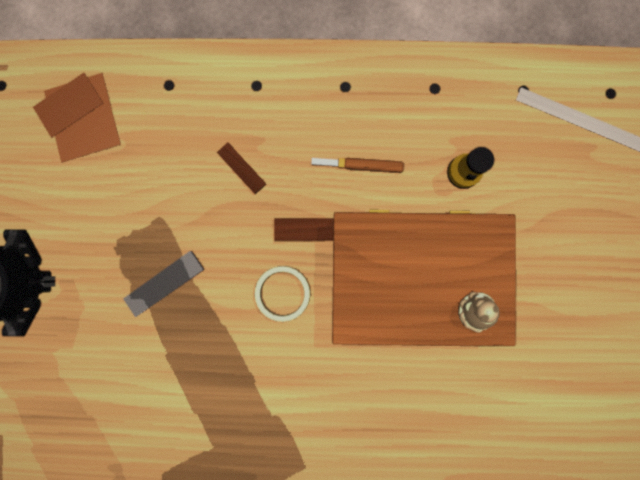

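The chest top is still at (333,213) to (515,345), the wedge is under the corner with its butt at (275,230), and the other things are where they were. The 331 left edge in the last measurement is the wedge caught in the mask at its clipped border.

```bash
python3 -c "
from workcell import env
print(env.hand_in(), env.get_state()['clock'])"
```

```text
the job is handed in; nothing more can be done
the job is handed in; nothing more can be done
```

The wedge is snug under the short foot, and the chest didn't give when I pressed on the corner above it. I handed the job in at about 15 s on the clock.

- **Pushing:** I pushed the wedge along the bench with the closed fingertips. The force stayed at about 1 N or less, then rose to 5.4 N and peaked at 8.6 N over the last few millimetres, so I stopped there. By my estimate the wedge went about 45 mm under the foot, which would make the gap about 7.5 mm.
- **Pressing:** I pressed at the corner with about 16 N downward. The fingertip height stayed at 115.0 to 114.8 mm, so there was no rocking. There was also a sideways force of up to 7 N, but the chest did not shift.
- **Last pictures:** After the hand was away, the chest's edges were at the same pixels as at the start, to within about 1 pixel (under 2 mm). The wedge had stayed put, and the cat, torch, tape, knife and look-alikes were where they began.
- **One disagreement:** The last measurement put the chest's left edge at pixel 331 instead of 333. The wedge now touches that side of the colour mask, and the picture itself shows the edge still at 333.

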